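# Slide the organiser shelf home and lock it

## Task

Push the mint-green shelf board along the rails of the desk organiser until you feel all its feet drop into the notches, with the small pink jar riding upright on it; then push the red lock tab all the way in over the board's edge. Use gentle fingertip pushes only: do not lift the board or the jar, do not ram the board, and leave the other things on the desk where they are.

Things in the scene. Friction and masses are not known exactly. Their poses are not given: they have to be found in the camera images.
- organiser: Fixed white desk organiser, 310 (x) x 178 (y) x 45 high, origin under its centre; lock housing on its +y side (x 30 to 120, out to y = 132, 45 high). +x is the way the shelf slides in, on wooden rails (tops 27 above the desk, ends open, running on 34 past the last notch) between upright cheeks (inner faces y = +-77, tops at 45). Four notches 7 deep, each 6 longer than the shelf's feet.
- notch (a point): Where the shelf board's origin lies when its four feet stand in the middle of the notches (55 along organiser x, 20 above the desk; axes as the organiser's). Before the drop the board rides 7 higher; it drops when its origin is within about 3 of this point along x, all four feet together.
- shelf: Loose mint-green shelf board, 140 (x, along the rails) x 150, about 0.45 kg, on four 10 high feet on the rails; origin at its centre, level with the feet's underside; deck 10 to 22 above it. Starts 70 to 125 short of the notch point, its x along organiser +x; side play 2 each way. Pushing takes roughly 3 to 8 N.
- shelf_lip (a point): Centre of the rear (-x) face of the upright lip along the shelf's rear edge: lip 110 wide (y), 8 thick, rising 30 above the deck; this point is 15 above the deck and 66 behind the shelf's origin. Push the lip here towards the shelf's +x.
- jar_mid (a point): Small closed pink jar with white lid, 42 across, 38 high, 0.08 kg, standing loose on the front part of the shelf's deck; point at its centre, half-way up.
- lock (a joint): Red lock tab on the housing, slides towards organiser -y: 0 = fully out, 0.036 m = fully in (end stop); starts 0 to 0.008; stays where left, friction 1.5 N. Plate 56 (x) x 44 (y) x 8, underside 45.5 above the desk; when in, it lies over the dropped board's edge. A board that has not dropped blocks it.
- lock_knob (a point): Centre of the upright red round knob on the lock tab: 18 across, 26 high, standing on the tab plate (its top 80 above the desk, its foot 53.5); this point is half-way up it, 66.5 above the desk. Axes as the organiser's; push it towards organiser -y.
- diffuser: Loose cream egg-shaped diffuser, 66 across, 100 high, beyond the organiser's -y side; origin under its centre.
- carton: Loose small yellow carton 35 x 55 x 30 high, beyond the organiser's -y side; origin under its centre.
- bear: Loose pink toy bear with yellow ears, 60 across, 98 high, beyond the organiser's -y side; origin under its centre.
- pen: Loose red pen 130 long lying on the desk to the right; origin under its middle.
- drink: Loose green drink bottle, 60 across, 190 high, right; origin under its centre.
- mug: Loose glass mug, 76 across, 100 high, high, right; origin under its centre.
Mind the look-alikes: they are no part of the job. What is shaped like the shelf but purple is not meant.

How it is judged:
By the outcome, as a careful person would: the job done as asked, in the order asked, and still so for the second after the job is handed in, with the robot touching nothing.
It also fails if it takes over 51 s, if anything falls off the work surface, if the arm or the gripper's body presses on something with over 40 N, if the wrist force passes 120 N, or if a joint passes its speed limit or range.

## Robot

A 7-joint arm with a two-finger parallel gripper is mounted at the origin on the work surface. World frame = base frame: x ahead of the robot, y to its left, z up, the work surface at z = 0. Lengths are in mm, angles in degrees, forces in N, time in s.
With the tool pointing down it reaches from about 425 to 825 mm from the base axis. Payload 3.6 kg.
Tool frame: the origin (TCP) lies on the front face of the gripper's body, between the roots of the fingers; the fingertips stand 73 mm ahead of it and the grasp point (between the pads) lies 54 mm ahead of it; z points along the fingers, y is the line along which they close (so a half turn about z gives the same grasp; the last joint's range is limited). The gripper opens to 85 mm and grips with 20 to 120 N. Pads are 22 mm wide; open, the fingers measure 114 mm over their backs; the gripper's body (76 mm by 85 mm) begins 54 mm behind the grasp point. The pads swing forward as they close: fully open they stand 13 mm farther back than shut.
Start: joints at [-73.94, 35.231, -0.722, 81.555, 0.464, 63.22, -2.315], TCP at [196.277, 619.632, 303.897] pointing down, gripper open.
Joint ranges: [-178.69, 178.69], [-17.37, 117.87], [-77.05, 75.6], [15.02, 138.74], [-78.02, 258.01], [0.78, 113.62], [-162.83, 162.83]. Speed limits (degrees/s): [159.86, 159.86, 180, 180, 180, 180, 180].

## Interface

Orientations are given as a 3x3 rotation matrix whose columns are the frame's x, y, z axes.
In Python, from bench import bot, imaging gives the robot as it stands.
- The arm moves only by the shell command python3 -m creep 'ROWS' [FORCE]. ROWS is JSON, a list of rows, each an object with "offset": the shift along the tool's x, y, z in mm, a list of three; "turn": the turn about the tool's z in rad; "fingers": the gripper command: -1 is fully open, 1 is shut, values between are in proportion. A call has 1 to 10 rows; each row is the pose to reach, as a shift and turn from the pose commanded when the call began, along the tool's axes at that moment; what a row does not reach only later rows make up. A row lasts 1/10 s, in which the tool goes at most 50 mm and 8.59 degrees, less where a joint would pass 70% of its speed; a pose out of reach is approached as far as the arm can. A call with a gripper value outside its range is refused whole. The fingers move at their own pace and stop on an object; FORCE is the grip in N (left out, the last holds). Time passes only in rows, so rows that repeat a pose let the fingers close. It gives the time, the measured TCP pose, the force, the opening and the grip force at its end, in the units of the state.
- bot.sense(): the state, without advancing time (a new reading comes with each control period).
- imaging.read_camera(name): name is "side" or "top"; returns a dict with "image" (420x560x3 uint8, red, green, blue), "vfov" (degrees; the focal length in pixels is half the picture's height over the tangent of half this angle, whatever the lens; pixels are square), "cx", "cy" (the principal point, pixels), "R" (3x3) and "t" (3): a world point X has camera coordinates R X + t. Camera axes: x right, y down, z forward; pixel columns grow to the right and rows downward; lengths in mm; the calibration is good to about 2 mm. A picture is of the moment at which its call begins. There is no depth.
- bot.finish_job(): hands the job in; it is judged then, once.
The state is a dict: "time_s": time; "joint_pos": joint angles; "qvel": joint speeds; "effort": joint torques, N m; "position": TCP position; "eef_rot": TCP orientation; "force": force on the tool from outside, world axes, zero at the start; "moment": the same for the moment, N m; "gripper_width": finger opening in mm; "grasp_force": force on a finger pad.
Only numpy, scipy, OpenCV 4.12 (cv2) and the standard library are available. Lean on these libraries where they do the work, as an engineer would, in place of code of your own. Each camera call takes 0.05 s, during which the arm holds its last target. There are 200 camera calls.

## Working session

There is one attempt and no reset: what is moved stays moved. The work goes in short steps, Python scripts to look and compute and a shell command to move; the robot and the scene stay as the last step left them, time stands still between calls to the robot, and variables do not carry over. Pictures are saved under pics/ and viewed, at most 10 in all, crops included, and the job is handed in when it is done.

```bash
ls; mkdir -p pics; python3 - <<'E'
from bench import bot, imaging
import cv2,json,numpy as np
s=bot.sense();print(s)
ims=[]
for n in("side","top"):
    c=imaging.read_camera(n);cv2.imwrite(f"pics/{n}0.png",c["image"][:,:,::-1])
    print(n,c["vfov"],c["cx"],c["cy"],np.array(c["R"]).round(4).tolist(),c["t"])
E
```

```text
pics
{'time_s': 0.0, 'joint_pos': array([-73.93826263,  35.28913258,  -0.7234272 ,  81.64477579,
         0.4641042 ,  63.22107815,  -2.31553983]), 'qvel': array([-0.05618455,  0.03189558, -0.02122955, -0.00668472, -0.04107315,
       -0.00141106, -0.07160006]), 'effort': array([-3.31459469e-04, -4.69212663e+01,  2.59129414e-01, -1.71028483e+01,
        9.89414257e-03,  9.74292518e-03,  1.00115619e-05]), 'position': array([196.12559613, 619.06528251, 302.71925638]), 'eef_rot': array([[-9.53314295e-01,  3.01978914e-01, -7.68368107e-04],
       [ 3.01979890e-01,  9.53310908e-01, -2.54128825e-03],
       [-3.49217696e-05, -2.65467814e-03, -9.99996476e-01]]), 'force': array([-0.38396233,  0.79069744, -0.58880562]), 'moment': array([-0.00513615,  0.0179101 ,  0.08834229]), 'grasp_force': 0.0, 'gripper_width': 85.49697022254851}
side 54.37786660341533 285.23316175411856 216.77814295404139 [[0.96, -0.2797, 0.0142], [-0.1706, -0.6243, -0.7623], [0.2221, 0.7294, -0.6471]] [-574.12513717  126.32535804  743.87319038]
top 54.081604175305166 276.6090035690739 205.90692190987306 [[-0.0302, -0.9995, 0.0106], [-0.9993, 0.03, -0.0221], [0.0217, -0.0112, -0.9997]] [ -55.46823252  555.54339634 1000.08285059]
```

View pics/side0.png

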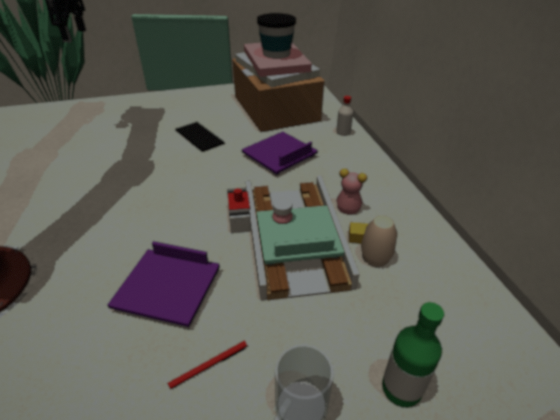

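View pics/top0.png

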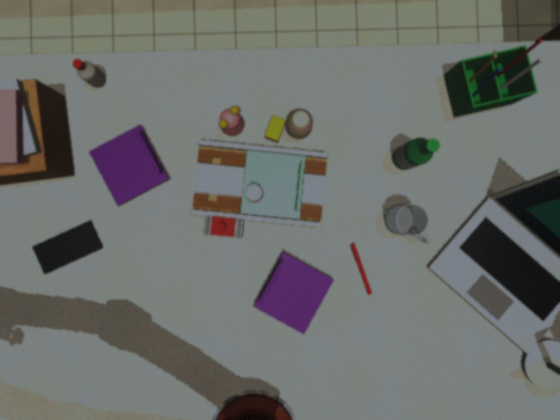

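Side view: the mint shelf is at (298,235), with its lip at (305,243). The jar is at (282,208), the red lock knob at (239,196), and the bear, carton and diffuser stand to its right. Top view: the mint shelf is at (273,185), with the lip along column ~300. The jar is at (254,192) and the lock at (222,227), so organiser +x is image left, about world +y.
Candidates for the shelf: mint (273,185), purple (130,165) and purple (293,292). I choose the mint one. I'll check it in a close crop.

```bash
python3 - <<'E'
import cv2
a=cv2.imread("pics/top0.png")[130:245,180:340]
cv2.imwrite("pics/topc.png",cv2.convertScaleAbs(cv2.resize(a,None,fx=5,fy=5,interpolation=cv2.INTER_CUBIC),alpha=1.4))
a=cv2.imread("pics/side0.png")[170:300,215:365]
cv2.imwrite("pics/sidec.png",cv2.convertScaleAbs(cv2.resize(a,None,fx=4.5,fy=4.5,interpolation=cv2.INTER_CUBIC),alpha=1.4))
E
```

```text
(no output)
```

View pics/topc.png

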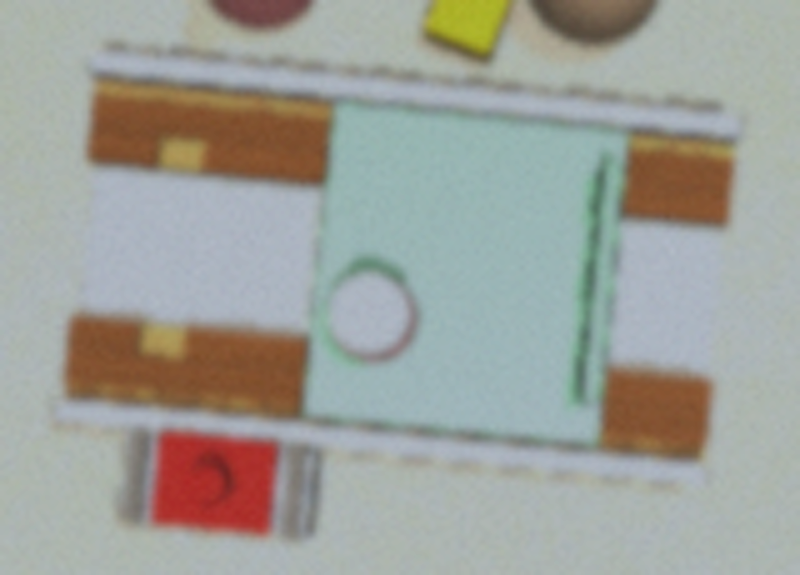

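View pics/sidec.png

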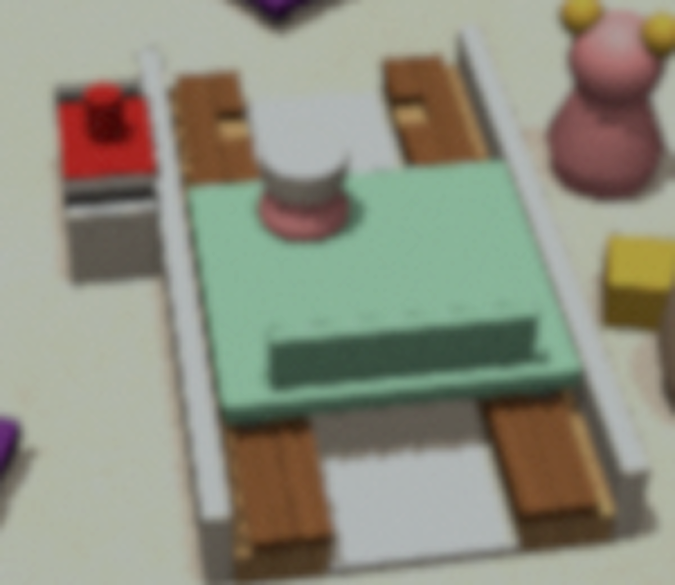

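Crops: the shelf is mint with a lip on the -x (right) side, and the jar stands upright near the front at top-crop (372,315). Deck corners are at (335,102), (628,130), (600,443) and (303,415), the knob at (213,480), and the free notches at (183,155) and (163,340). Next I fit a model to both views.

```bash
cat > h.py <<'E'
import numpy as np
from bench import bot,imaging
from scipy.optimize import least_squares
def cam(n):
    c=imaging.read_camera(n);c["f"]=210/np.tan(np.radians(c["vfov"])/2);return c
def proj(c,X):
    p=np.asarray(X)@np.array(c["R"]).T+c["t"];return p[:,:2]/p[:,2:]*c["f"]+[c["cx"],c["cy"]]
def R2(a): return np.array([[np.cos(a),-np.sin(a),0],[np.sin(a),np.cos(a),0],[0,0,1]])
E
python3 - <<'E'
from h import *
T,S=cam("top"),cam("side")
t=lambda *p:np.array(p)/5+[180,130]-.4
s=lambda *p:np.array(p)/4.5+[215,170]-.4
oT=[(155,89,45),(-155,89,45),(155,-89,45),(-155,-89,45),(155,77,45),(-155,77,45),(155,-77,45),(-155,-77,45)]
pT=t((57,425),(700,487),(92,52),(742,115),(62,402),(702,460),(92,77),(740,137))
oS=[(-155,89,45),(-155,77,45),(-155,-77,45),(-155,-89,45),(155,83,45),(155,-83,45)]
pS=s((205,517),(230,515),(625,475),(648,468),(150,50),(465,30))
d=[(70,-75,49),(-70,-75,49),(-70,75,49),(70,75,49)]
dT=t((335,102),(628,130),(600,443),(303,415)); dS=s((500,165),(580,375),(222,408),(190,190))
def pl(v,o): return np.array(o)@R2(v[2]).T+[v[0],v[1],0]
def fit(groups,v0):
    r=least_squares(lambda v:np.concatenate([(proj(c,pl(v,o))-p).ravel() for c,o,p in groups]),v0,x_scale=[1,1,.01]);return r.x,r.fun.reshape(-1,2).round(1).tolist()
for n,g in {"orgT":[(T,oT,pT)],"orgS":[(S,oS,pS)],"org":[(T,oT,pT),(S,oS,pS)],"deckT":[(T,d,dT)],"deckS":[(S,d,dS)],"deck":[(T,d,dT),(S,d,dS)]}.items():
    x,f=fit(g,[600,30,1.5]);print(n,x[:2].round(1),np.degrees(x[2]).round(2),f)
    if n=="org":O=x
    if n=="deck":D=x
rel=R2(O[2]).T@[*(D[:2]-O[:2]),0];print("shelf in org",rel.round(1),"to go",55-rel[0])
def tri(pt,ps):
    r=least_squares(lambda X:np.concatenate([(proj(T,[X])-pt).ravel(),(proj(S,[X])-ps).ravel()]),[600,0,60]);return r.x,r.fun
for n,a,b in(("knobtop",(213,478),(103,93)),("jar lid",(372,315),(303,147))):
    X,f=tri(t(a),s(b));print(n,X.round(1),f.round(1),"org",(R2(O[2]).T@(X-[O[0],O[1],0])).round(1))
print("lip world",(R2(D[2])@[-66,0,0]+[D[0],D[1],0]).round(1),"org x axis",R2(O[2])[:,0].round(4))
E
```

```text
orgT [607.  -32.8] 82.8 [[-1.1, 0.2], [1.7, 0.3], [-0.5, -0.4], [0.3, -0.3], [-1.5, -0.3], [1.8, 0.6], [-1.0, -0.4], [0.3, 0.3]]
orgS [607.9 -33.4] 82.57 [[-1.1, 0.5], [0.3, 0.2], [-0.4, -0.5], [1.1, 0.4], [-0.6, -0.3], [0.7, -1.3]]
org [607.4 -33.1] 82.74 [[-1.0, -0.1], [1.8, 0.2], [-0.3, -0.7], [0.5, -0.5], [-1.5, -0.6], [1.9, 0.5], [-0.8, -0.6], [0.4, 0.2], [-1.2, 0.5], [0.2, 0.2], [-0.5, -0.7], [0.9, 0.1], [-1.0, -0.3], [0.2, -1.4]]
deckT [604.2 -64.6] 82.84 [[-0.3, -0.5], [0.4, -0.4], [0.0, 0.5], [-0.1, 0.5]]
deckS [602.9 -66.8] 82.4 [[1.2, -0.7], [0.7, -0.2], [-0.7, 0.6], [-1.1, -0.2]]
deck [603.6 -65.5] 82.61 [[0.2, -0.4], [0.9, -0.0], [0.3, 0.9], [0.2, 0.6], [1.1, -1.2], [0.8, -0.9], [-0.4, 0.1], [-1.0, -0.5]]
shelf in org [-32.6  -0.3   0. ] to go 87.61322164163242
knobtop [510.8  53.3  79.7] [-0.1  0.6  0.5 -0. ] org [ 73.5 106.7  79.7]
jar lid [583.5 -21.5  90. ] [ 0.  -0.1 -0.1  0. ] org [ 8.4 25.2 90. ]
lip world [ 595.1 -130.9    0. ] org x axis [0.1263 0.992  0.    ]
```

Both views agree: shelf yaw 82.7°, and it has 88 mm to go. The knob is at org (73.5,107,80) and the jar top at 90, which matches the given sizes. Now I move behind the lip, high, with the fingers shut.

```bash
python3 -m creep '[{"offset":[-30,-32,0],"turn":-0.09,"fingers":1},{"offset":[-65,-67,0],"turn":-0.18,"fingers":1},{"offset":[-100,-103,0],"turn":-0.18,"fingers":1},{"offset":[-135,-139,0],"turn":-0.18,"fingers":1},{"offset":[-170,-175,0],"turn":-0.18,"fingers":1},{"offset":[-205,-211,0],"turn":-0.18,"fingers":1},{"offset":[-240,-247,0],"turn":-0.18,"fingers":1},{"offset":[-275,-283,0],"turn":-0.18,"fingers":1},{"offset":[-310,-319,0],"turn":-0.18,"fingers":1},{"offset":[-345,-355,0],"turn":-0.18,"fingers":1}]' 30; cat >> h.py <<'E'
def go(x,y,z,yaw=82.75):
    "tool-frame offset to a world TCP goal (measured pose), plus turn"
    s=bot.sense();R=s["eef_rot"];d=np.array([x,y,z])-s["position"]
    print("offset",(R.T@d).round(1),"turn",(-np.radians(yaw)+np.arctan2(R[1,1],R[0,1])).round(4),"pos",s["position"].round(1),"t",s["time_s"],"F",s["force"].round(1))
E
python3 -c "
from h import *
go(589.4,-175.5,300)"
```

```text
time_s: 1.2
position: [417.8, 176.6, 304.1]
eef_rot: [[-0.992, 0.126, 0.0], [0.126, 0.992, 0.0], [-0.0, 0.0, -1.0]]
force: [-0.0, 0.4, 0.5]
gripper_width: 0.2
grasp_force: 0.0
offset [-214.7 -327.6    4.1] turn -0.0 pos [417.8 176.6 304.1] t 1.2 F [-0.   0.4  0.5]
```

```bash
python3 -m creep '[{"offset":[-27,-41,0],"turn":0,"fingers":1},{"offset":[-54,-82,0],"turn":0,"fingers":1},{"offset":[-81,-123,0],"turn":0,"fingers":1},{"offset":[-108,-164,0],"turn":0,"fingers":1},{"offset":[-135,-205,0],"turn":0,"fingers":1},{"offset":[-161,-246,0],"turn":0,"fingers":1},{"offset":[-188,-287,0],"turn":0,"fingers":1},{"offset":[-207,-316,0],"turn":0,"fingers":1},{"offset":[-215,-328,0],"turn":0,"fingers":1},{"offset":[-215,-328,10],"turn":0,"fingers":1}]'
python3 -m creep '[{"offset":[0,0,30],"turn":0,"fingers":1},{"offset":[0,0,65],"turn":0,"fingers":1},{"offset":[0,0,100],"turn":0,"fingers":1},{"offset":[0,0,130],"turn":0,"fingers":1},{"offset":[0,0,150],"turn":0,"fingers":1},{"offset":[0,0,160],"turn":0,"fingers":1},{"offset":[0,0,162],"turn":0,"fingers":1},{"offset":[0,0,162],"turn":0,"fingers":1}]'
python3 - <<'E'
from h import *
import cv2
go(595.1-.1263*14.5,-130.9-.992*14.5,131)
a=cam("side")["image"][150:310,200:380,::-1]
cv2.imwrite("pics/s1.png",cv2.convertScaleAbs(cv2.resize(a,None,fx=3.5,fy=3.5,interpolation=cv2.INTER_CUBIC),alpha=1.4))
E
```

```text
time_s: 2.2
position: [589.7, -176.5, 294.3]
eef_rot: [[-0.991, 0.13, 0.003], [0.13, 0.992, -0.002], [-0.003, -0.001, -1.0]]
force: [-0.3, -0.1, -0.6]
gripper_width: -0.2
grasp_force: 0.0
time_s: 3.0
position: [589.3, -173.0, 132.4]
eef_rot: [[-0.992, 0.125, 0.001], [0.125, 0.992, 0.0], [-0.001, 0.001, -1.0]]
force: [0.9, -0.7, 0.8]
gripper_width: -0.2
grasp_force: 0.0
offset [-0.5 27.9  1.4] turn 0.001 pos [ 589.3 -173.   132.4] t 3.0 F [ 0.9 -0.7  0.8]
```

View pics/s1.png

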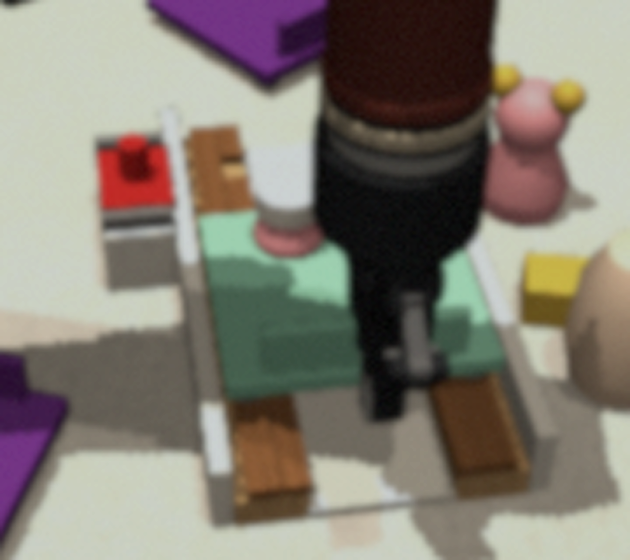

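The shut fingers (385,400) stand behind the lip and roughly at its middle, and the jar and desk items are undisturbed. I approach gently.

```bash
python3 -m creep '[{"offset":[0,5,0],"turn":0,"fingers":1},{"offset":[0,10,0],"turn":0,"fingers":1},{"offset":[0,15,0],"turn":0,"fingers":1},{"offset":[0,19,0],"turn":0,"fingers":1},{"offset":[0,22,0],"turn":0,"fingers":1},{"offset":[0,24,0],"turn":0,"fingers":1},{"offset":[0,26,0],"turn":0,"fingers":1},{"offset":[0,28,0],"turn":0,"fingers":1},{"offset":[0,30,0],"turn":0,"fingers":1},{"offset":[0,32,0],"turn":0,"fingers":1}]'
```

```text
time_s: 4.05
position: [593.0, -142.5, 131.9]
eef_rot: [[-0.992, 0.127, -0.0], [0.127, 0.992, -0.001], [0.0, -0.001, -1.0]]
force: [0.2, -2.0, -0.0]
gripper_width: -0.0
grasp_force: 1.2
```

```bash
python3 -m creep '[{"offset":[0,2,0],"turn":0,"fingers":1},{"offset":[0,4,0],"turn":0,"fingers":1},{"offset":[0,6,0],"turn":0,"fingers":1},{"offset":[0,8,0],"turn":0,"fingers":1},{"offset":[0,10,0],"turn":0,"fingers":1},{"offset":[0,12,0],"turn":0,"fingers":1},{"offset":[0,14,0],"turn":0,"fingers":1},{"offset":[0,16,0],"turn":0,"fingers":1},{"offset":[0,18,0],"turn":0,"fingers":1},{"offset":[0,20,0],"turn":0,"fingers":1}]'
```

```text
time_s: 5.05
position: [595.6, -122.3, 131.9]
eef_rot: [[-0.992, 0.126, -0.0], [0.126, 0.992, -0.0], [0.0, -0.0, -1.0]]
force: [-0.7, -2.3, -0.7]
gripper_width: 0.3
grasp_force: 1.4
```

```bash
cat >> h.py <<'E'
O=np.array([607.4,-33.1,np.radians(82.75)])
def front(z=49,ys=(-60,-45,-30,-15)):
    "front deck edge in organiser x, from the top image, by sampling along lines at given organiser y"
    c=cam("top");im=c["image"].astype(float);xs=np.arange(-60,160,.5);out=[]
    for y in ys:
        P=np.c_[xs,np.full_like(xs,y),np.full_like(xs,z)]@R2(O[2]).T+[O[0],O[1],0]
        u=proj(c,P)
        import cv2
        v=cv2.remap(im.astype(np.float32),u[:,0].astype(np.float32)[None],u[:,1].astype(np.float32)[None],cv2.INTER_LINEAR)[0]
        m=(v[:,1]-v[:,0])>.09*v[:,1]
        out.append(xs[m].max() if m.any() else None)
    s=bot.sense();t=R2(O[2]).T@(s["position"]-[O[0],O[1],0])
    print("front edge",out,"tcp org",t.round(1),"F",s["force"].round(1),"t",s["time_s"])
E
python3 -c "
from h import *
front()"
```

```text
front edge [np.float64(57.5), np.float64(57.5), np.float64(60.0), np.float64(60.5)] tcp org [-89.3   0.5 131.9] F [-0.5 -1.5 -0.2] t 5.1
```

```bash
python3 -m creep '[{"offset":[0,2,0],"turn":0,"fingers":1},{"offset":[0,4,0],"turn":0,"fingers":1},{"offset":[0,6,0],"turn":0,"fingers":1},{"offset":[0,8,0],"turn":0,"fingers":1},{"offset":[0,10,0],"turn":0,"fingers":1},{"offset":[0,12,0],"turn":0,"fingers":1},{"offset":[0,14,0],"turn":0,"fingers":1},{"offset":[0,16,0],"turn":0,"fingers":1},{"offset":[0,18,0],"turn":0,"fingers":1},{"offset":[0,20,0],"turn":0,"fingers":1}]'
python3 -m creep '[{"offset":[0,2,0],"turn":0,"fingers":1},{"offset":[0,4,0],"turn":0,"fingers":1},{"offset":[0,6,0],"turn":0,"fingers":1},{"offset":[0,8,0],"turn":0,"fingers":1},{"offset":[0,10,0],"turn":0,"fingers":1},{"offset":[0,12,0],"turn":0,"fingers":1},{"offset":[0,14,0],"turn":0,"fingers":1},{"offset":[0,16,0],"turn":0,"fingers":1},{"offset":[0,18,0],"turn":0,"fingers":1},{"offset":[0,20,0],"turn":0,"fingers":1}]'
python3 -c "
from h import *
front()"
```

```text
time_s: 6.1
position: [598.1, -102.5, 131.9]
eef_rot: [[-0.992, 0.126, -0.0], [0.126, 0.992, 0.0], [0.0, -0.0, -1.0]]
force: [-1.7, -2.1, -1.5]
gripper_width: 0.0
grasp_force: 1.3
time_s: 7.1
position: [600.7, -82.6, 131.9]
eef_rot: [[-0.992, 0.126, -0.0], [0.126, 0.992, -0.0], [0.0, -0.0, -1.0]]
force: [0.6, -2.7, -0.9]
gripper_width: 0.1
grasp_force: 1.3
front edge [np.float64(97.5), np.float64(97.5), np.float64(100.0), np.float64(100.0)] tcp org [-49.4   0.4 131.9] F [ 0.5 -2.5 -0.8] t 7.15
```

```bash
python3 -m creep '[{"offset":[0,2,0],"turn":0,"fingers":1},{"offset":[0,4,0],"turn":0,"fingers":1},{"offset":[0,6,0],"turn":0,"fingers":1},{"offset":[0,8,0],"turn":0,"fingers":1},{"offset":[0,10,0],"turn":0,"fingers":1},{"offset":[0,12,0],"turn":0,"fingers":1},{"offset":[0,14,0],"turn":0,"fingers":1},{"offset":[0,16,0],"turn":0,"fingers":1},{"offset":[0,17,0],"turn":0,"fingers":1},{"offset":[0,18,0],"turn":0,"fingers":1}]'
python3 -c "
from h import *
front()"
```

```text
time_s: 8.15
position: [602.9, -64.8, 131.9]
eef_rot: [[-0.992, 0.126, -0.0], [0.126, 0.992, -0.0], [0.0, -0.0, -1.0]]
force: [-0.3, -1.8, -1.0]
gripper_width: -0.2
grasp_force: 1.3
front edge [np.float64(115.5), np.float64(116.0), np.float64(118.0), np.float64(117.5)] tcp org [-31.8   0.4 131.9] F [-0.5 -2.7 -1.1] t 8.2
```

```bash
python3 -m creep '[{"offset":[0,1,0],"turn":0,"fingers":1},{"offset":[0,2,0],"turn":0,"fingers":1},{"offset":[0,3,0],"turn":0,"fingers":1},{"offset":[0,4,0],"turn":0,"fingers":1}]'
python3 -c "
from h import *
front()"
```

```text
time_s: 8.6
position: [603.5, -60.9, 131.9]
eef_rot: [[-0.992, 0.126, 0.0], [0.126, 0.992, -0.0], [-0.0, -0.0, -1.0]]
force: [0.5, -2.1, -0.8]
gripper_width: 0.1
grasp_force: 1.2
front edge [np.float64(119.5), np.float64(119.0), np.float64(122.0), np.float64(122.0)] tcp org [-27.7   0.3 131.9] F [-0.2 -1.6 -1.3] t 8.65
```

```bash
python3 -m creep '[{"offset":[0,1,0],"turn":0,"fingers":1},{"offset":[0,2,0],"turn":0,"fingers":1}]'
python3 -c "
from h import *
front()"
```

```text
time_s: 8.85
position: [603.8, -58.4, 132.0]
eef_rot: [[-0.992, 0.126, 0.0], [0.126, 0.992, 0.001], [-0.0, 0.001, -1.0]]
force: [-0.3, -2.4, -0.7]
gripper_width: -0.3
grasp_force: 1.3
front edge [np.float64(120.0), np.float64(121.0), np.float64(123.5), np.float64(123.0)] tcp org [-25.5   0.4 132. ] F [-0.2 -1.7 -0.6] t 8.9
```

```bash
python3 -m creep '[{"offset":[0,1,0],"turn":0,"fingers":1},{"offset":[0,2,0],"turn":0,"fingers":1}]'
python3 -c "
from h import *
front()"
```

```text
time_s: 9.1
position: [603.9, -57.4, 132.0]
eef_rot: [[-0.992, 0.127, -0.0], [0.127, 0.992, -0.001], [-0.0, -0.001, -1.0]]
force: [0.5, -2.6, -0.2]
gripper_width: -0.1
grasp_force: 1.5
front edge [np.float64(121.5), np.float64(121.0), np.float64(123.5), np.float64(124.5)] tcp org [-24.2   0.4 132. ] F [-0.2 -2.8 -0.2] t 9.15
```

```bash
python3 -m creep '[{"offset":[0,1,0],"turn":0,"fingers":1},{"offset":[0,1,0],"turn":0,"fingers":1}]'
python3 -c "
from h import *
front()"
```

```text
time_s: 9.35
position: [604.1, -56.0, 132.0]
eef_rot: [[-0.992, 0.126, -0.0], [0.126, 0.992, -0.0], [-0.0, -0.0, -1.0]]
force: [-0.6, -3.1, 0.4]
gripper_width: 0.2
grasp_force: 1.5
front edge [np.float64(122.5), np.float64(123.0), np.float64(126.0), np.float64(125.0)] tcp org [-23.2   0.4 132. ] F [-0.9 -3.1  0.9] t 9.4
```

```bash
python3 -m creep '[{"offset":[0,1,0],"turn":0,"fingers":1},{"offset":[0,1,0],"turn":0,"fingers":1}]'
python3 - <<'E'
from h import *
import cv2
front()
a=cam("side")["image"][150:310,200:380,::-1]
cv2.imwrite("pics/s2.png",cv2.convertScaleAbs(cv2.resize(a,None,fx=3.5,fy=3.5,interpolation=cv2.INTER_CUBIC),alpha=1.4))
E
```

```text
time_s: 9.6
position: [604.2, -54.9, 132.0]
eef_rot: [[-0.992, 0.126, 0.0], [0.126, 0.992, -0.0], [-0.0, -0.0, -1.0]]
force: [-0.2, -3.5, 0.8]
gripper_width: 0.0
grasp_force: 1.5
front edge [np.float64(124.0), np.float64(123.5), np.float64(126.0), np.float64(126.5)] tcp org [-22.1   0.4 132. ] F [-0.4 -2.8  1.2] t 9.65
```

View pics/s2.png

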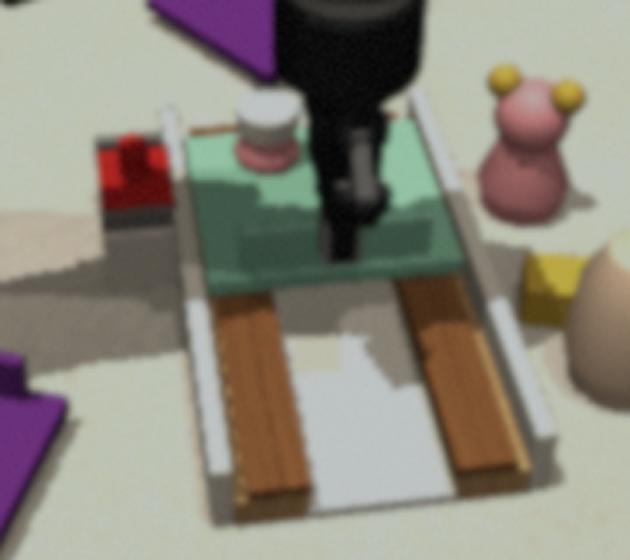

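The shelf is near the notch with the jar upright (268,130). I can't tell whether it has dropped, so I continue with 1 mm steps and compare the rear-edge rows in the side view.

```bash
python3 -m creep '[{"offset":[0,1,0],"turn":0,"fingers":1},{"offset":[0,1,0],"turn":0,"fingers":1}]'
python3 - <<'E'
from h import *
import cv2
front()
# deck near-left / near-right corner predictions in s2 crop for dropped or not
c=cam("side")
for z in (49,42):
  for x in (53,55,57):
    P=np.array([(x-70,75,z),(x-70,-75,z),(x+70,75,z),(x+70,-75,z)])@R2(O[2]).T+[O[0],O[1],0]
    print(z,x,((proj(c,P)-[200,150]+.4)*3.5).round(0).tolist())
E
```

```text
time_s: 9.9
position: [604.4, -53.9, 131.9]
eef_rot: [[-0.992, 0.126, 0.0], [0.126, 0.992, -0.0], [-0.0, -0.0, -1.0]]
force: [-0.5, -2.7, 0.6]
gripper_width: -0.1
grasp_force: 1.5
front edge [np.float64(125.0), np.float64(125.5), np.float64(128.0), np.float64(127.0)] tcp org [-21.    0.4 132. ] F [-0.5 -3.2 -0.2] t 9.95
49 53 [[206.0, 277.0], [467.0, 253.0], [182.0, 131.0], [414.0, 112.0]]
49 55 [[206.0, 275.0], [466.0, 251.0], [182.0, 129.0], [413.0, 110.0]]
49 57 [[205.0, 273.0], [465.0, 248.0], [182.0, 127.0], [413.0, 108.0]]
42 53 [[206.0, 287.0], [466.0, 262.0], [183.0, 140.0], [413.0, 121.0]]
42 55 [[206.0, 284.0], [465.0, 260.0], [182.0, 138.0], [412.0, 119.0]]
42 57 [[205.0, 282.0], [464.0, 257.0], [182.0, 136.0], [412.0, 117.0]]
```

```bash
python3 - <<'E'
from h import *
import cv2
c=cam("side");a=c["image"][150:245,225:345,::-1]
a=cv2.convertScaleAbs(cv2.resize(a,None,fx=6,fy=6,interpolation=cv2.INTER_CUBIC),alpha=1.6)
for z,col in((49,(0,0,255)),(42,(255,0,0))):
    P=np.array([(-15,75,z),(-15,-75,z),(125,-75,z),(125,75,z)])@R2(O[2]).T+[O[0],O[1],0]
    for p in proj(c,P): cv2.drawMarker(a,tuple(int(v) for v in (p-[225,150]+.4)*6),col,cv2.MARKER_CROSS,14,1)
cv2.imwrite("pics/s3.png",a)
E
```

```text
(no output)
```

View pics/s3.png

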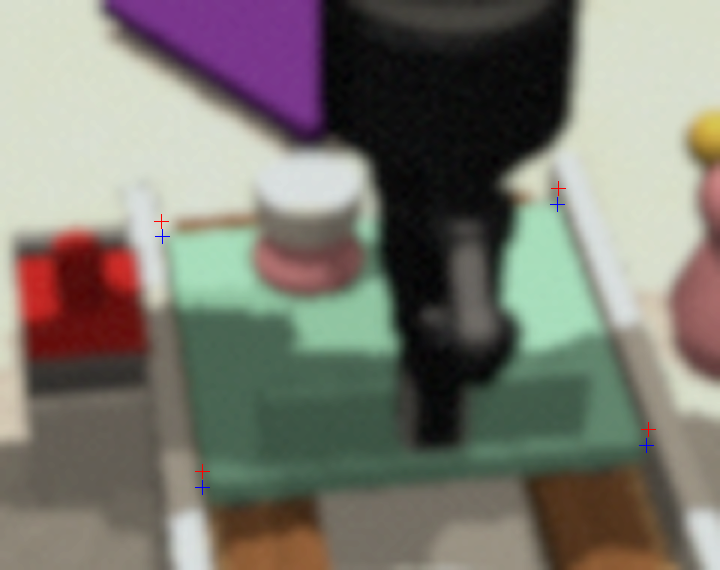

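The blue markers are for dropped and the red for riding. The rear edge at (205,475) matches riding at about x=53, so it has not dropped yet. I keep nudging and track the deck edge rows: a drop shows as +2.5 px.

```bash
cat >> h.py <<'E'
def rows():
    import cv2
    im=cv2.GaussianBlur(cam("side")["image"],(3,3),0).astype(float)
    m=(im[:,:,1]-im[:,:,0])>.12*im[:,:,1]
    f=[];r=[]
    for u in range(256,265):
        k=np.where(m[170:220,u])[0]; f.append(k.min()+170 if len(k) else np.nan)
    for u in range(264,285):
        k=np.where(m[210:245,u])[0]; r.append(k.max()+210 if len(k) else np.nan)
    print("side rows front",np.nanmean(f).round(2),"rear",np.nanmean(r).round(2))
E
python3 -c "
from h import *
rows()"
python3 -m creep '[{"offset":[0,1,0],"turn":0,"fingers":1},{"offset":[0,1,0],"turn":0,"fingers":1}]'
python3 -c "
from h import *
front();rows()"
```

```text
side rows front 188.78 rear 231.43
time_s: 10.3
position: [604.4, -53.3, 132.0]
eef_rot: [[-0.992, 0.127, 0.0], [0.127, 0.992, -0.001], [-0.0, -0.001, -1.0]]
force: [-0.3, -3.9, 0.6]
gripper_width: 0.1
grasp_force: 1.9
front edge [np.float64(125.0), np.float64(125.5), np.float64(128.0), np.float64(128.5)] tcp org [-20.4   0.4 131.9] F [-0.  -4.4  0.6] t 10.35
side rows front 188.56 rear 231.24
```

```bash

python3 -m creep '[{"offset":[0,1,0],"turn":0,"fingers":1},{"offset":[0,1,0],"turn":0,"fingers":1}]'
python3 -c "
from h import *
front();rows()"
```

```text
time_s: 10.6
position: [604.5, -53.2, 132.0]
eef_rot: [[-0.992, 0.127, -0.0], [0.127, 0.992, -0.002], [-0.0, -0.002, -1.0]]
force: [-0.1, -4.7, 0.2]
gripper_width: -0.3
grasp_force: 2.6
front edge [np.float64(125.0), np.float64(125.5), np.float64(128.5), np.float64(128.5)] tcp org [-20.3   0.4 132. ] F [-0.8 -5.5  1.3] t 10.65
side rows front 188.56 rear 231.24
```

The TCP stalls at organiser x -20.3 while the force climbs to 5.5 N. That puts the shelf origin at about 58, the notch's end wall at +3, and the edge rows also fit dropped at x≈58. So the feet are in and I stop pushing. I back off, rise and go round to the knob's +y side.

```bash
python3 -m creep '[{"offset":[0,-6,0],"turn":0,"fingers":1},{"offset":[0,-18,0],"turn":0,"fingers":1},{"offset":[0,-30,0],"turn":0,"fingers":1},{"offset":[0,-32,-25],"turn":0,"fingers":1},{"offset":[0,-32,-60],"turn":0,"fingers":1},{"offset":[10,-30,-75],"turn":0,"fingers":1},{"offset":[45,-5,-75],"turn":0,"fingers":1},{"offset":[80,22,-75],"turn":0,"fingers":1},{"offset":[115,50,-75],"turn":0,"fingers":1},{"offset":[145,78,-75],"turn":0,"fingers":1}]'
python3 -m creep '[{"offset":[8,15,0],"turn":0,"fingers":1},{"offset":[10,17,0],"turn":0,"fingers":1},{"offset":[10,17,0],"turn":0,"fingers":1}]'
python3 - <<'E'
from h import *
import cv2
front(42);rows()
T,S=cam("top"),cam("side")
for n,c,(x,y) in(("t",T,(180,125)),("s",S,(215,145))):
    a=c["image"][y:y+110,x:x+130,::-1]
    a=cv2.convertScaleAbs(cv2.resize(a,None,fx=5,fy=5,interpolation=cv2.INTER_CUBIC),alpha=1.5)
    a=a[:550]; globals()["i"+n]=cv2.resize(a,(400,338))
    cv2.imwrite(f"pics/q{n}.png",a)
cv2.imwrite("pics/q.png",np.vstack([it,is_]) if 0 else np.hstack([globals()["it"],globals()["is"]]))
E
```

```text
time_s: 11.7
position: [468.8, 44.3, 207.0]
eef_rot: [[-0.992, 0.127, -0.001], [0.127, 0.992, 0.001], [0.001, 0.001, -1.0]]
force: [-0.1, 0.8, -0.2]
gripper_width: 0.3
grasp_force: 0.0
time_s: 12.0
position: [463.3, 61.4, 207.1]
eef_rot: [[-0.992, 0.126, 0.001], [0.126, 0.992, -0.0], [-0.001, 0.0, -1.0]]
force: [0.1, 0.2, 0.6]
gripper_width: -0.2
grasp_force: 0.0
front edge [np.float64(126.5), np.float64(127.0), np.float64(130.0), np.float64(129.5)] tcp org [ 74.8 154.4 207.1] F [ 0.4 -0.4 -0. ] t 12.05
side rows front 189.0 rear 231.14
```

View pics/q.png

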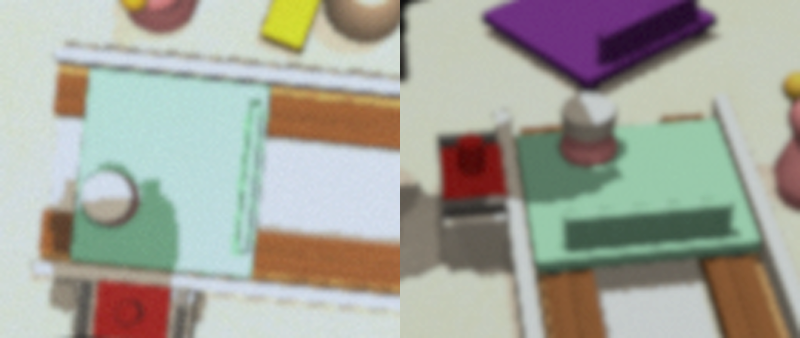

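The board sits between the cheeks with the jar upright on it. I fit its height with z free in both views, and compare with the starting fit.

```bash
python3 - <<'E'
from h import *
T,S=cam("top"),cam("side")
d=np.array([(70,-75,0),(-70,-75,0),(-70,75,0),(70,75,0)])
def fit(a,b):
    def f(v): 
        P=d@R2(v[2]).T+[v[0],v[1],v[3]];return np.r_[(proj(T,P)-a).ravel(),(proj(S,P)-b).ravel()]
    r=least_squares(f,[604,0,1.44,45],x_scale=[1,1,.01,1]);x=r.x
    print("z",x[3].round(1),"org",(R2(O[2]).T@[x[0]-O[0],x[1]-O[1],0]).round(1),np.degrees(x[2]).round(2),np.abs(r.fun).max().round(2))
A=np.array
fit(A([(335,102),(628,130),(600,443),(303,415)])/5+[180,130]-.4,A([(500,165),(580,375),(222,408),(190,190)])/4.5+[215,170]-.4)
k=130/400
fit(A([(90,72),(272,90),(252,277),(72,260)])*k+[180,125]-.4,A([(312,120),(360,243),(134,262),(118,137)])*k+[215,145]-.4)
E
```

```text
z 45.7 org [-31.2  -0.7   0. ] 82.61 1.05
z 40.2 org [57.8  0.4  0. ] 82.62 1.45
```

Height fell by about 6 mm and x is 57.8: dropped. I lower beside the knob and push the tab along tool -x.

```bash
python3 -m creep '[{"offset":[0,0,20],"turn":0,"fingers":1},{"offset":[0,0,45],"turn":0,"fingers":1},{"offset":[0,0,65],"turn":0,"fingers":1},{"offset":[0,0,74],"turn":0,"fingers":1},{"offset":[0,0,74],"turn":0,"fingers":1},{"offset":[-6,0,74],"turn":0,"fingers":1},{"offset":[-12,0,74],"turn":0,"fingers":1},{"offset":[-17,0,74],"turn":0,"fingers":1},{"offset":[-20,0,74],"turn":0,"fingers":1},{"offset":[-22,0,74],"turn":0,"fingers":1}]'
python3 -m creep '[{"offset":[-2,0,0],"turn":0,"fingers":1},{"offset":[-4,0,0],"turn":0,"fingers":1},{"offset":[-6,0,0],"turn":0,"fingers":1},{"offset":[-8,0,0],"turn":0,"fingers":1},{"offset":[-10,0,0],"turn":0,"fingers":1},{"offset":[-12,0,0],"turn":0,"fingers":1},{"offset":[-14,0,0],"turn":0,"fingers":1}]'
python3 -c "
from h import *
front(42)"
```

```text
time_s: 13.3
position: [485.2, 59.0, 133.3]
eef_rot: [[-0.992, 0.127, 0.001], [0.127, 0.992, 0.0], [-0.001, 0.0, -1.0]]
force: [-0.0, -0.0, 0.2]
gripper_width: 0.2
grasp_force: 0.0
time_s: 14.0
position: [498.3, 57.3, 132.8]
eef_rot: [[-0.992, 0.126, -0.001], [0.126, 0.992, -0.0], [0.001, -0.0, -1.0]]
force: [-1.8, -0.7, 1.0]
gripper_width: 0.2
grasp_force: 0.8
front edge [np.float64(126.5), np.float64(126.5), np.float64(130.0), np.float64(129.5)] tcp org [ 75.9 119.1 132.8] F [-0.7 -0.  -1.2] t 14.05
```

```bash
python3 -m creep '[{"offset":[-2,0,0],"turn":0,"fingers":1},{"offset":[-4,0,0],"turn":0,"fingers":1},{"offset":[-6,0,0],"turn":0,"fingers":1},{"offset":[-8,0,0],"turn":0,"fingers":1},{"offset":[-10,0,0],"turn":0,"fingers":1}]'
python3 -c "
from h import *
front(42)"
```

```text
time_s: 14.55
position: [508.5, 55.9, 132.8]
eef_rot: [[-0.992, 0.126, -0.0], [0.126, 0.992, -0.0], [0.0, -0.0, -1.0]]
force: [-0.9, 0.3, -0.7]
gripper_width: 0.1
grasp_force: 0.8
front edge [np.float64(126.5), np.float64(126.5), np.float64(129.5), np.float64(129.0)] tcp org [ 75.9 108.9 132.8] F [-1.5 -0.2 -0.4] t 14.6
```

```bash
python3 -m creep '[{"offset":[-2,0,0],"turn":0,"fingers":1},{"offset":[-4,0,0],"turn":0,"fingers":1},{"offset":[-6,0,0],"turn":0,"fingers":1},{"offset":[-7,0,0],"turn":0,"fingers":1},{"offset":[-8,0,0],"turn":0,"fingers":1}]'
```

```text
time_s: 15.1
position: [516.5, 54.9, 132.9]
eef_rot: [[-0.992, 0.126, -0.0], [0.126, 0.992, -0.0], [0.0, -0.0, -1.0]]
force: [-1.7, -0.6, -1.0]
gripper_width: 0.2
grasp_force: 0.8
```

```bash
python3 -m creep '[{"offset":[-1,0,0],"turn":0,"fingers":1},{"offset":[-2,0,0],"turn":0,"fingers":1},{"offset":[-3,0,0],"turn":0,"fingers":1},{"offset":[-3,0,0],"turn":0,"fingers":1}]'
```

```text
time_s: 15.5
position: [519.6, 54.5, 132.9]
eef_rot: [[-0.992, 0.127, 0.0], [0.127, 0.992, -0.0], [-0.0, -0.0, -1.0]]
force: [-1.6, 0.4, -0.7]
gripper_width: 0.1
grasp_force: 0.6
```

```bash
python3 -m creep '[{"offset":[-1,0,0],"turn":0,"fingers":1},{"offset":[-2,0,0],"turn":0,"fingers":1},{"offset":[-3,0,0],"turn":0,"fingers":1},{"offset":[-3,0,0],"turn":0,"fingers":1}]'
```

```text
time_s: 15.9
position: [522.6, 54.1, 132.9]
eef_rot: [[-0.992, 0.127, 0.0], [0.127, 0.992, -0.0], [-0.0, -0.0, -1.0]]
force: [-1.0, -0.5, -0.9]
gripper_width: -0.0
grasp_force: 0.6
```

```bash
python3 -m creep '[{"offset":[-1,0,0],"turn":0,"fingers":1},{"offset":[-2,0,0],"turn":0,"fingers":1},{"offset":[-3,0,0],"turn":0,"fingers":1},{"offset":[-3,0,0],"turn":0,"fingers":1}]'
```

```text
time_s: 16.3
position: [525.3, 53.8, 132.9]
eef_rot: [[-0.992, 0.127, -0.0], [0.127, 0.992, -0.0], [0.0, -0.0, -1.0]]
force: [-1.9, 0.4, -0.1]
gripper_width: 0.2
grasp_force: 0.9
```

```bash
python3 -m creep '[{"offset":[-1,0,0],"turn":0,"fingers":1},{"offset":[-2,0,0],"turn":0,"fingers":1},{"offset":[-3,0,0],"turn":0,"fingers":1},{"offset":[-3,0,0],"turn":0,"fingers":1}]'
```

```text
time_s: 16.7
position: [525.8, 53.8, 132.8]
eef_rot: [[-0.992, 0.126, -0.006], [0.126, 0.992, 0.0], [0.006, -0.001, -1.0]]
force: [-6.5, 0.2, 5.1]
gripper_width: 0.2
grasp_force: 3.5
```

The tab stopped firmly with 6.5 N after about 35 mm of travel: the end stop. I back off, rise and check.

```bash
python3 -m creep '[{"offset":[5,0,0],"turn":0,"fingers":1},{"offset":[15,0,0],"turn":0,"fingers":1},{"offset":[30,0,0],"turn":0,"fingers":1},{"offset":[45,0,0],"turn":0,"fingers":1},{"offset":[50,0,-30],"turn":0,"fingers":1},{"offset":[55,0,-70],"turn":0,"fingers":1},{"offset":[70,0,-110],"turn":0,"fingers":1},{"offset":[70,0,-130],"turn":0,"fingers":1},{"offset":[70,0,-135],"turn":0,"fingers":1},{"offset":[70,0,-135],"turn":0,"fingers":1}]'
python3 - <<'E'
from h import *
import cv2
front(42)
L=[]
for n,(x,y) in(("top",(180,95)),("side",(215,145))):
    a=cam(n)["image"][y:y+140,x:x+160,::-1]
    L.append(cv2.convertScaleAbs(cv2.resize(a,(400,350),interpolation=cv2.INTER_CUBIC),alpha=1.5))
cv2.imwrite("pics/end.png",np.hstack(L))
E
```

```text
time_s: 17.7
position: [459.4, 62.5, 268.4]
eef_rot: [[-0.992, 0.126, 0.003], [0.126, 0.992, 0.001], [-0.003, 0.001, -1.0]]
force: [-0.0, -0.3, -0.7]
gripper_width: 0.2
grasp_force: 0.0
front edge [np.float64(126.5), np.float64(126.5), np.float64(129.0), np.float64(129.5)] tcp org [ 76.  159.4 267.4] F [-0.3 -0.1 -0.5] t 17.75
```

View pics/end.png

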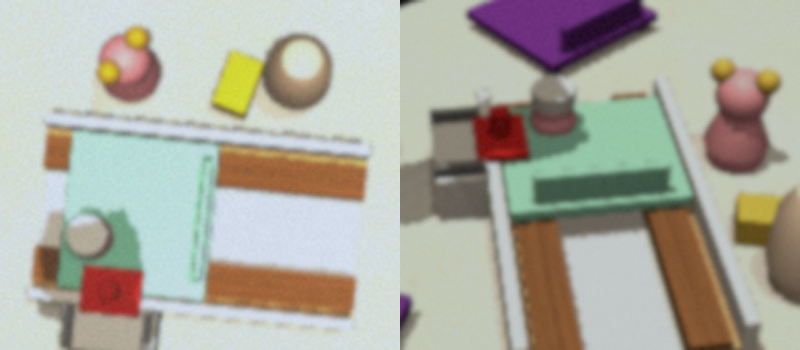

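The tab (110,288 top) lies over the board's edge, the jar (88,233) is upright, and the other things are in place. I hand the job in.

```bash
python3 -c "
from bench import bot
print(bot.finish_job())"
```

```text
the job is handed in; nothing more can be done
None
```

The job is handed in at about 18 s: the mint shelf dropped into its notches with the jar upright, the red lock tab was pushed to its end stop over the board's edge, and the other items I could see in the final picture were where they started (pen, bottle and mug were out of its frame).

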